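# Seat a module against its stop with a ratchet clamp, then release the clamp

## Robot

A 6-joint arm with a two-finger parallel gripper is mounted at the origin on a cart in front of the work surface, level with it; the furniture and walls round the work are solid. World frame = base frame: x ahead of the robot, y to its left, z up, the work surface at z = 0. Lengths are in m, angles in rad, forces in N, time in s.
With the tool pointing down it reaches from about 0.4 to 0.825 m from the base axis. Payload 7 kg.
Tool frame: the origin (TCP) lies between the finger pads; the fingertips stand 22 mm ahead of it and the grasp point (between the pads) lies 3 mm ahead of it; z points along the fingers, y is the line along which they close (so a half turn about z gives the same grasp; the last joint's range is limited). The gripper opens to 85 mm and grips with 20 to 120 N. Pads are 22 mm wide; open, the fingers measure 114 mm over their backs; the gripper's body (76 mm by 85 mm) begins 54 mm behind the grasp point. The pads swing forward as they close: fully open they stand 13 mm farther back than shut.
Start: joints at [-0.977, 0.359, 0.012, 0, -1.224, -0.288], TCP at [0.203, -0.644, 0.253] pointing down, gripper open.
Joint ranges: [-3.07, 3.07], [-1.43, 2.12], [-1.02, 1.25], [-3.03, 1.67], [-3.05, -0], [-3.03, 3.03]. Speed limits (rad/s): [2.39, 2.39, 3.01, 3.14, 3.14, 3.14].

## Interface

Orientations are given as [roll, pitch, yaw] about the fixed x, y, z axes, in that order (R = Rz(yaw) Ry(pitch) Rx(roll)).
In Python, from workcell import bot gives the robot as it stands. The module is installed in compiled form; this text tells all that it offers.
- The arm moves only by the shell command python3 -m jog 'ROWS' [FORCE]. ROWS is JSON, a list of rows, each a list of 7 numbers: the shift along the tool's x, y, z each as a share of 0.25 m, from -1 to 1, then the turn, a rotation vector about the tool's x, y, z each as a share of 180 degrees, from -1 to 1, then the gripper command: -1 is fully open, 1 is shut, values between are in proportion. A call has 1 to 12 rows; each row is the pose to reach, as a shift and turn from the pose commanded when the call began, along the tool's axes at that moment, turning the shorter way round; what a row does not reach only later rows make up. A row lasts 1/8 s, in which the tool goes at most 62.5 mm and 10.7 degrees, less where a joint would pass 70% of its speed; a pose out of reach is approached as far as the arm can. A call with a number of a shift or a turn outside -1 to 1 is refused whole. A call with a gripper value outside its range is refused whole. The fingers move at their own pace and stop on an object; FORCE is the grip in N (left out, the last holds). Time passes only in rows, so rows that repeat a pose let the fingers close. It gives the time, the measured TCP pose, the force, the opening and the grip force at its end, in the units of the state.
- bot.state(): the state, without advancing time (a new reading comes with each control period).
- bot.capture(name): name is "scene" or "top"; returns a dict with "image" (400x640x3 uint8, red, green, blue), "range_z" (400x640 float32, m along the optical axis (not along the pixel's ray), 0 where there is no reading), "intrinsics" (3x3 intrinsics, pixels), "k1" (the pictures are not rectified: a ray, as slopes to the right and down, at radius r is drawn at 1 + k1 r^2 times it, then the intrinsics apply), "R" (3x3) and "t" (3): a world point X has camera coordinates R X + t. Camera axes: x right, y down, z forward; pixel columns grow to the right and rows downward; lengths in m; the calibration is good to about 2 mm. A picture is of the moment at which its call begins.
- bot.hand_in(): hands the job in; it is judged then, once.
The state is a dict: "time_s": time; "joint_pos": joint angles; "qd": joint speeds; "joint_torque": joint torques, N m; "ee_pos": TCP position; "tcp_rot": TCP orientation; "contact_force": force on the tool from outside, world axes, zero at the start; "wrist_torque": the same for the moment, N m; "finger_gap": finger opening in m; "grasp_force": force on a finger pad.
Only numpy, scipy, OpenCV 4.12 (cv2) and the standard library are available. Lean on these libraries where they do the work, as an engineer would, in place of code of your own. Each camera call takes 0.05 s, during which the arm holds its last target. There are 200 camera calls.

## Task

Pump the clamp's trigger, full strokes down and up, until the jaw has pressed the grey module box squarely home against the end stop and holds it clamped there. Then hold the release lever at the tail of the clamp down until the jaw has slid all the way back, and let go, leaving the module against the stop. Move the module with the clamp only, never touch it with the robot.

Things in the scene. Friction and masses are not known exactly. Their poses are not given: they have to be found in the camera images.
- clamp: Ratchet bar clamp fixed to the table, 359 mm long, on a 10 mm base plate (64 mm wide at the tail, 100 mm at the stop). Origin: on the table, on the centre line, under the trigger's pivot (pivot at z = 62 mm); x runs along the bar from tail to stop, z up; plate from x = -174 to +185 mm. All but the trigger is below 75 mm. Each full trigger stroke moves the jaw one 12 mm tooth.
- trigger_bar (a point): Top of the pump trigger's round cross-bar (black arm rising towards the tail; bar 12 mm thick, 44 mm across the clamp), at rest at clamp x = -42, y = 0, z = 83 mm. Press it straight down the full 35 mm to its stop (top then at z = 48 mm, x within 2 mm); 3 to 20 N. A spring raises it. Short strokes gain nothing. A ratchet keeps each step; after four steps the trigger runs idle.
- release_tab (a point): Middle of the top of the release lever's tab, low dark steel at the tail end, 22 mm along x, 30 mm across, at rest at clamp x = -150, y = 0, z = 56 mm. Press it 14 mm straight down to its stop (top near z = 42 mm, 3 to 20 N) and keep it there: the ratchet lets go and a spring slides the jaw home in 1 to 2 s. Let up early and the ratchet catches again.
- stop: Dark steel end stop fixed across the clamp's plate, 14 x 100 x 38 mm. Origin: middle of the foot of the face that looks to the jaw, on the plate's top; x points the same way as the clamp's x, into the stop. Its place along the clamp varies. Three or four strokes clamp the module there.
- module: Loose grey module box with a dark end, 122 x 60 x 45 mm, 0.35 kg, lying on the plate between jaw and stop with its long side (its own x, 122 mm) across the clamp, at the start a little askew and 10 to 20 mm short of the stop. Origin: centre of its underside. When seated its origin lies 30 mm from the stop's face.
- pad: The jaw's pressing plate, 90 mm wide, 34 mm high, rubber-faced, on springs in front of the sliding jaw. Origin: middle of its face, 29 mm above the table; x as the clamp's. With nothing before it it stands at clamp x = 58 mm + jaw; when it presses on something it gives way, up to 28 mm (4 N at first touch, 8 N at the end).
- jaw (a joint): Travel of the jaw along the clamp's x from its home, m: 0 = fully back (at the start), it rests at about 0.011, 0.023, 0.035 or 0.047 (four steps).

How it is judged:
On the way, in this order (a step that is already met when the one before it is completed fails the run):
1. the jaw holds the module clamped home against the stop (contact force between pad and module above 0.8 N and value of joint jaw above 0.02 m and x of module in the frame of stop above -0.036 m and angle between the x axis of module and the y axis of stop, either way round below 0.09 rad), for 0.3 s.
2. the jaw is released and fully back (value of joint jaw below 0.006 m), for 0.2 s.
At the end, for the whole second after the job is handed in: The jaw is fully back (within 6 mm of home); the module lies flat and at rest against the stop, within 6 mm and 5 degrees (value of joint jaw below 0.006 m and x of module in the frame of stop above -0.036 m and angle between the x axis of module and the y axis of stop, either way round below 0.09 rad and angle between module's own z axis and vertical below 0.1 rad and linear speed of module below 0.01 m/s); the robot touches nothing.
It fails at once if the robot touches the module (contact force between any of the fingers, the arm and module above 1 N).
It also fails if it takes over 42 s, if anything falls off the work surface, if the arm or the gripper's body presses on something with over 40 N, if the wrist force passes 120 N, or if a joint passes its speed limit or range.

## Working session

There is one attempt and no reset: what is moved stays moved. The work goes in short steps, Python scripts to look and compute and a shell command to move; the robot and the scene stay as the last step left them, time stands still between calls to the robot, and variables do not carry over. Pictures are saved under pics/ and viewed, at most 10 in all, crops included, and the job is handed in when it is done.

```bash
mkdir -p pics; python3 - <<'E'
from workcell import bot
import cv2,numpy as np
for n in("scene","top"):
    c=bot.capture(n); cv2.imwrite(f"pics/{n}0.png",c["image"][:,:,::-1]); np.savez(f"{n}0.npz",**c)
    print(n,c["intrinsics"].tolist(),c["k1"],c["R"].round(4).tolist(),c["t"])
s=bot.state();print(s["ee_pos"],s["tcp_rot"],s["time_s"],s["finger_gap"])
E
```

```text
scene [[484.6183140104417, 0.0, 324.7000484300914], [0.0, 484.6183140104417, 203.20438923556503], [0.0, 0.0, 1.0]] 0.025355147225346614 [[-0.463, -0.886, -0.0243], [-0.3821, 0.2242, -0.8965], [0.7998, -0.4058, -0.4423]] [0.25240368 0.26280279 0.80084834]
top [[376.4141637103566, 0.0, 325.3430796272694], [0.0, 376.4141637103566, 194.17842236659158], [0.0, 0.0, 1.0]] 0.0010617605275103528 [[0.0071, -1.0, 0.0003], [-0.9925, -0.0071, -0.1222], [0.1222, 0.0005, -0.9925]] [0.02599131 0.51365139 0.85644487]
[ 0.20303321 -0.64330509  0.25247352] [ 3.14007921e+00 -1.56754824e-04 -2.83596486e+00] 0.1 0.08552166330093859
```

View pics/top0.png

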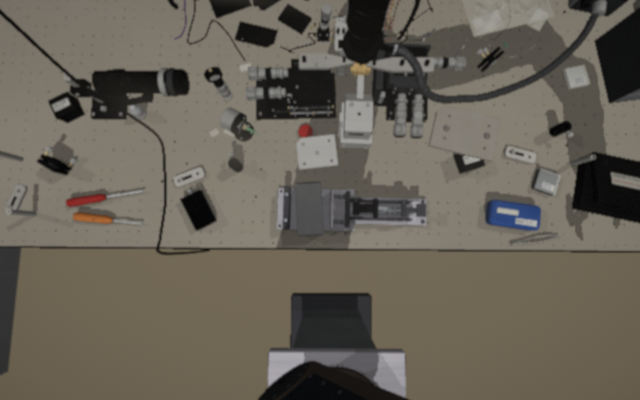

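View pics/scene0.png

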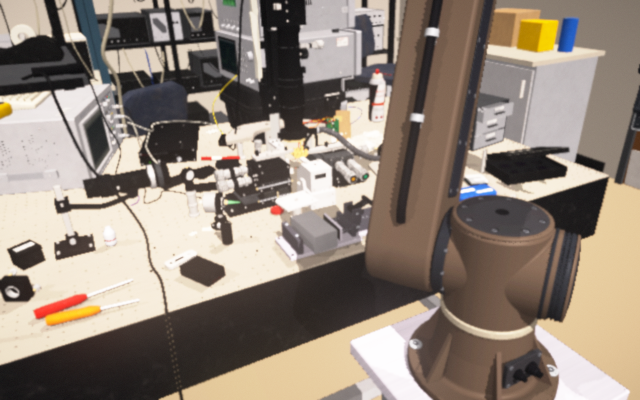

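The top view shows the clamp at columns 277–428, rows 183–234: stop at the left, tail at the right, and the grey module at about (308, 208). In the scene view the arm hides the tail. Next I'll enlarge the top view and make a height map.

```bash
cat > h.py <<'E'
import numpy as np,cv2
def rays(c,uv):
    p=cv2.undistortPoints(np.float64(uv).reshape(-1,1,2),c["intrinsics"],np.array([float(c["k1"]),0,0,0])).reshape(-1,2)
    return np.c_[p,np.ones(len(p))]
def onplane(c,uv,z):
    R,t=c["R"],c["t"];o=-R.T@t;d=rays(c,uv)@R
    return o+d*((np.broadcast_to(z,len(d))-o[2])/d[:,2])[:,None]
def cloud(c,u0,u1,v0,v1):
    v,u=np.mgrid[v0:v1,u0:u1];uv=np.c_[u.ravel(),v.ravel()]
    z=c["range_z"][v0:v1,u0:u1].reshape(-1,1)
    return ((rays(c,uv)*z-c["t"])@c["R"]).reshape(v1-v0,u1-u0,3)
E
python3 - <<'E'
from h import *
c=dict(np.load("top0.npz"))
im=c["image"][175:240,270:435,::-1]
P=cloud(c,270,435,175,240)
a=cv2.resize(cv2.convertScaleAbs(im,alpha=2),None,fx=4.8,fy=4.8,interpolation=cv2.INTER_CUBIC)
h=np.clip(P[...,2]*1000*2.5,0,255).astype(np.uint8)
b=cv2.applyColorMap(cv2.resize(h,None,fx=4.8,fy=4.8,interpolation=0),cv2.COLORMAP_JET)
for x in np.arange(0,792,96): cv2.putText(a,str(int(270+x/4.8)),(x,10),0,.35,(0,255,255));
cv2.imwrite("pics/crop1.png",cv2.resize(np.vstack([a,b]),(760,600)) if a.shape[0]*2>600 else np.vstack([a,b]))
# plate+all above 5 mm
m=(P[...,2]>.005)&(P[...,2]<.1);q=P[m][:,:2]
r=cv2.minAreaRect(np.float32(q*1000));print(r, cv2.boxPoints(r))
print((P[::4,::8,2]*1000).round().astype(int))
E
```

```text
((480.98724365234375, -33.62986755371094), (122.3427505493164, 359.8072509765625), 1.534745454788208) [[ 415.0194   144.57085]
 [ 424.6562  -215.10732]
 [ 546.9551  -211.83058]
 [ 537.3183   147.84758]]
[[ -5   1  -1  -1   0  -3  -1  -2  -4  -2   0  -3  -1  -3  -3   0   1  -1
   -2  -2  -1]
 [ -2   1  -2   1  -3  -2  -2  -1  -1  -2   0  -2   0  -1   1   1   2   2
    1  -4  -1]
 [  0  -4  -3   1  51  52  53  -3   1  -2   2   0   0  -3  -1  -3   0  -1
    0  -3  -1]
 [  0   1  48  -3  53  53  56  -4  -4  -2   1  -4  -1  -2  -1  -1   0  -3
    0   0   3]
 [  2   9  45  10  52  53  52  10  10   9   9   1  -1  -2  -2  -3   0  -1
   -2  -3  -2]
 [ -1  10  51  10  52  54  53   8  33   7  38  -4   2  -1  -1   1  -3  -1
   -2   3   0]
 [ -2   8  47  10  52  55  53   9   8   9  56  73   9  81   8   8  10   7
   11  10   1]
 [  0   6  47  10  54  53  52   9  11   9   9  66  11  80  13  17  20  27
    7  11  -2]
 [ -1  10  48   8  53  55  53   8   9   8  20  66  72  79 913  20   8  10
   11  54   0]
 [ -5   9  49   9  55  55  53  10  12   6  22  68  73  82  20  19  22  53
   51  55  -2]
 [ -4  11  49   9  52  52  56  11   9   9   9   9   6  82  11   9   9  11
    8  53   1]
 [  0   8  50   8  53  52  55   9   9   9  40  48  42  46  43  42  43  54
    5  10   1]
 [  3  10  46  12  53  53  55   7   8  33  28   8   6  11   6  11   8   9
    9  12   1]
 [ -1   7  46  10  53  54  55   9   6   7  11   0  -4  -1  -1  -1   2  -6
   -4  -1   2]
 [ -1  -1   1   3  51  55  53   0   0  -1  -2  -3  -1   0  -1  -1   0  -3
    0   1   2]
 [ -5  -3  -2  -1  53  51  -1   0   2  -2  -2   0  -3   0  -1  -1  -2  -2
    1  -4  -1]
 [ -1  -3  -5  -3  -4  -3   0  -1  -4   0  -3  -2  -2  -4  -2  -3  -1   0
   -2  -1   0]]
```

View pics/crop1.png

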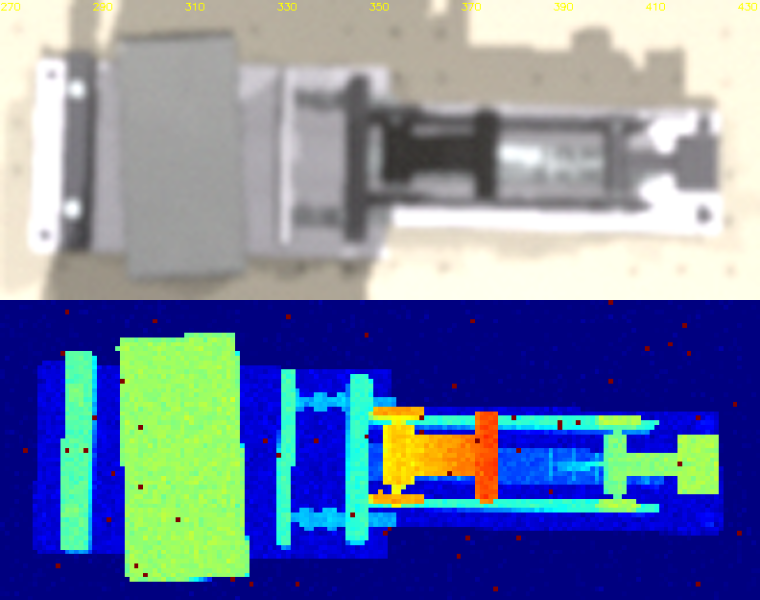

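The crop shows the trigger bar at about (375, 208), the release tab at about (421, 210), and the stop at about (286, 207). The module is at (309, 209), slightly askew. I'll compute positions from the depth.

```bash
python3 - <<'E'
from h import *
from workcell import bot
c=dict(np.load("top0.npz"))
def reg(u0,u1,v0,v1,lo,hi):
    P=cloud(c,u0,u1,v0,v1).reshape(-1,3);q=P[(P[:,2]>lo)&(P[:,2]<hi)]
    return q.mean(0),q.min(0),q.max(0),cv2.minAreaRect(np.float32(q[:,:2]*1000))
for n,a in dict(bar=(371,380,195,222,.077,.09),tab=(417,428,200,222,.045,.062),stop=(278,292,183,236,.038,.06),mod=(293,326,178,240,.043,.065),pad=(328,336,185,236,.03,.06),jaw=(344,352,188,236,.03,.06)).items():
    r=reg(*a);print(n,*[x.round(4) for x in r[:3]],r[3])
P=cloud(c,270,435,175,240).reshape(-1,3);q=P[(P[:,2]>.005)&(P[:,2]<.015)]
print("plate",cv2.minAreaRect(np.float32(q[:,:2]*1000)))
print(bot.state()["tcp_rot"])
E
```

```text
bar [ 0.4771 -0.0802  0.0811] [ 0.4553 -0.0853  0.0771] [ 0.4977 -0.0721  0.0852] ((476.52886962890625, -78.6952133178711), (13.205073356628418, 42.364253997802734), 89.9265365600586)
tab [ 0.4757 -0.1893  0.0548] [ 0.4618 -0.1992  0.0511] [ 0.4897 -0.1794  0.0585] ((475.7430114746094, -189.29466247558594), (19.762319564819336, 27.8802547454834), 89.79840850830078)
stop [0.4812 0.12   0.0471] [0.4327 0.1125 0.038 ] [0.5302 0.1272 0.0527] ((481.4836730957031, 120.32170867919922), (13.95097541809082, 97.73685455322266), 88.91883087158203)
mod [0.4772 0.0666 0.0539] [0.4169 0.0343 0.0471] [0.5396 0.1001 0.06  ] ((478.2203063964844, 66.97442626953125), (122.23145294189453, 60.0316276550293), 3.3034796714782715)
pad [0.4785 0.0144 0.0431] [0.4359 0.0066 0.0306] [0.5219 0.0186 0.0479] ((478.90948486328125, 12.665973663330078), (86.08529663085938, 11.879343032836914), 0.19954711198806763)
jaw [ 0.4783 -0.0216  0.0418] [ 0.4365 -0.0309  0.03  ] [ 0.5201 -0.0141  0.0593] ((478.3243408203125, -22.627655029296875), (83.63312530517578, 16.739776611328125), 0.22542743384838104)
plate ((478.8328552246094, -34.030914306640625), (359.5194091796875, 99.6212158203125), 89.27092742919922)
[ 3.14007921e+00 -1.56754824e-04 -2.83596486e+00]
```

```bash
python3 -m jog '[[-0.9,0.9,0,0,0,0.097,1],[-0.9,0.9,0,0,0,0.097,1],[-0.9,0.9,0,0,0,0.097,1],[-0.9,0.9,0,0,0,0.097,1],[-0.9,0.9,0,0,0,0.097,1],[-0.9,0.9,0,0,0,0.097,1],[-0.9,0.9,0,0,0,0.097,1],[-0.9,0.9,0,0,0,0.097,1]]' 40
```

```text
time_s: 1.1
ee_pos: [0.3495, -0.3621, 0.2531]
tcp_rot: [3.141, -0.001, 3.142]
contact_force: [0.1, -0.8, -0.4]
finger_gap: -0.0001
grasp_force: 0.0
```

```bash
python3 -m jog '[[-0.51,1,0.1,0,0,0,1],[-0.51,1,0.2,0,0,0,1],[-0.51,1,0.3,0,0,0,1],[-0.51,1,0.4,0,0,0,1],[-0.51,1,0.45,0,0,0,1],[-0.51,1,0.45,0,0,0,1]]' && python3 -m jog '[[0,0.096,0,0,0,0,1],[0,0.096,0,0,0,0,1],[0,0.096,0,0,0,0,1]]'; python3 - <<'E'
from workcell import bot
import cv2
for n,(a,b,d,e) in dict(top=(150,260,260,440),scene=(160,290,250,420)).items():
    c=bot.capture(n);cv2.imwrite(f"pics/{n}1.png",cv2.resize(c["image"][a:b,d:e,::-1],None,fx=4,fy=4))
E
```

```text
time_s: 1.85
ee_pos: [0.4765, -0.1105, 0.1377]
tcp_rot: [-3.141, -0.006, -3.14]
contact_force: [0.3, -0.8, 0.2]
finger_gap: 0.0004
grasp_force: 0.0
time_s: 2.22
ee_pos: [0.4773, -0.0884, 0.1412]
tcp_rot: [-3.142, 0.0, 3.141]
contact_force: [-0.8, 0.0, 0.1]
finger_gap: 0.0001
grasp_force: 0.0
```

View pics/top1.png

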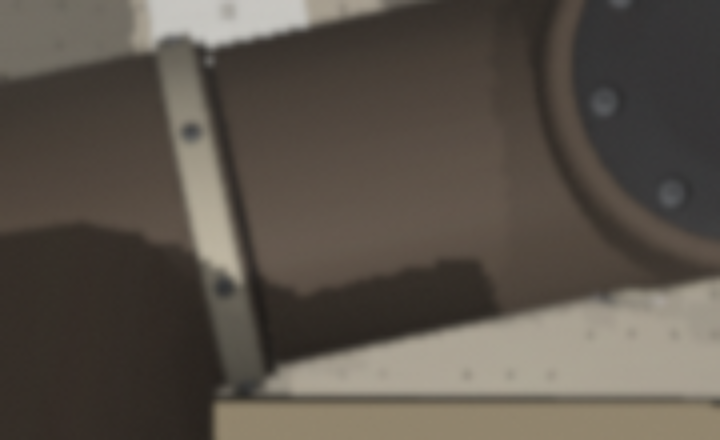

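View pics/scene1.png

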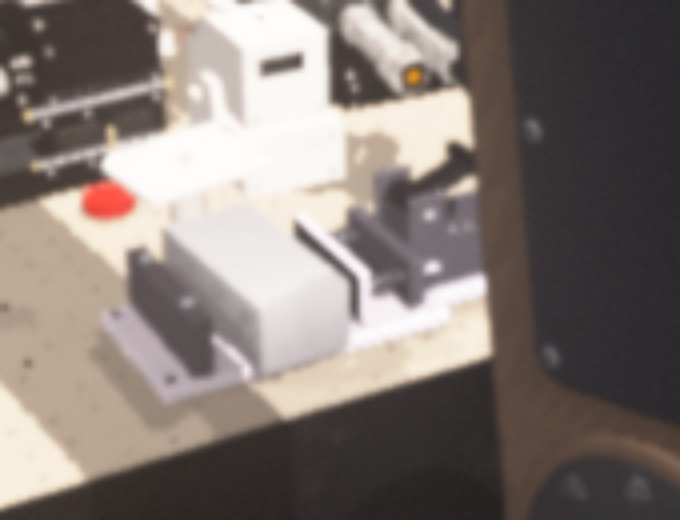

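The top view is blocked by the arm. The scene view (crop) still shows the stop, module, pad and jaw, but not the tool. Pressing down now.

```bash
python3 -m jog '[[0,0,0.1,0,0,0,1],[0,0,0.16,0,0,0,1],[0,0,0.18,0,0,0,1],[0,0,0.18,0,0,0,1]]'; python3 -m jog '[[0,0,0.03,0,0,0,1],[0,0,0.06,0,0,0,1],[0,0,0.08,0,0,0,1],[0,0,0.08,0,0,0,1]]';python3 -m jog '[[0,0,0.012,0,0,0,1],[0,0,0.024,0,0,0,1],[0,0,0.024,0,0,0,1]]'
```

```text
time_s: 2.82
ee_pos: [0.477, -0.0878, 0.096]
tcp_rot: [-3.141, -0.001, -3.141]
contact_force: [-1.5, -1.5, 2.5]
finger_gap: -0.0002
grasp_force: 1.4
time_s: 3.32
ee_pos: [0.4778, -0.0875, 0.0764]
tcp_rot: [-3.141, 0.001, -3.14]
contact_force: [-1.1, -3.9, 5.1]
finger_gap: -0.0003
grasp_force: 2.2
time_s: 3.7
ee_pos: [0.4779, -0.0866, 0.0708]
tcp_rot: [3.141, 0.002, -3.14]
contact_force: [-4.4, 3.2, 10.7]
finger_gap: -0.0003
grasp_force: 5.5
```

```bash
python3 -m jog '[[0,0,0.01,0,0,0,1],[0,0,0.02,0,0,0,1],[0,0,0.02,0,0,0,1]]'; python3 -m jog '[[0,0,-0.1,0,0,0,1],[0,0,-0.2,0,0,0,1],[0,0,-0.2,0,0,0,1],[0,0,-0.2,0,0,0,1]]'; cat > look.py <<'E'
from workcell import bot
import cv2,sys
c=bot.capture("scene");cv2.imwrite(sys.argv[1],cv2.resize(c["image"][190:270,270:380,::-1],None,fx=5,fy=5))
E
python3 look.py pics/s2.png
```

```text
time_s: 4.08
ee_pos: [0.4785, -0.0864, 0.0691]
tcp_rot: [3.141, 0.004, -3.139]
contact_force: [-15.9, 9.4, 54.0]
finger_gap: 0.0
grasp_force: 26.6
time_s: 4.58
ee_pos: [0.477, -0.087, 0.1146]
tcp_rot: [3.141, 0.0, -3.141]
contact_force: [-0.8, 0.5, 0.6]
finger_gap: -0.0001
grasp_force: 0.0
```

View pics/s2.png

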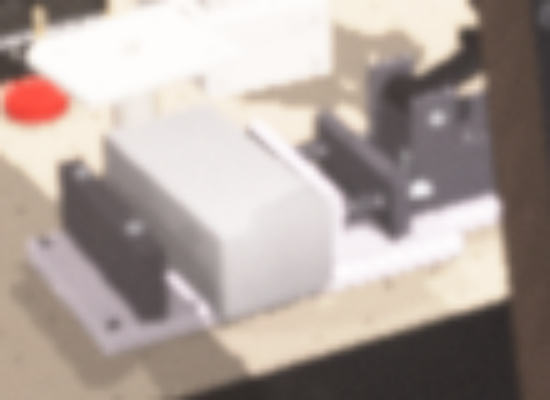

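The first stroke worked: the jaw moved forward, the pad is now at the module, and the trigger is back up. I'll repeat it with a slightly lighter press.

```bash
for i in 1 2; do python3 -m jog '[[0,0,0.06,0,0,0,1],[0,0,0.12,0,0,0,1],[0,0,0.17,0,0,0,1],[0,0,0.19,0,0,0,1],[0,0,0.19,0,0,0,1],[0,0,0.19,0,0,0,1]]' | sed -n '1,2p;4p'; python3 -m jog '[[0,0,-0.1,0,0,0,1],[0,0,-0.19,0,0,0,1],[0,0,-0.19,0,0,0,1],[0,0,-0.19,0,0,0,1]]'| sed -n '1,2p;4p'; python3 look.py pics/s3_$i.png; done
```

```text
time_s: 5.38
ee_pos: [0.4782, -0.0865, 0.0695]
contact_force: [-11.0, 9.4, 37.7]
time_s: 5.88
ee_pos: [0.4766, -0.0873, 0.1139]
contact_force: [-0.1, -0.7, -0.9]
time_s: 6.68
ee_pos: [0.4781, -0.0869, 0.0694]
contact_force: [-10.7, 7.3, 38.0]
time_s: 7.18
ee_pos: [0.4765, -0.0873, 0.1137]
contact_force: [0.1, 0.1, 0.1]
```

View pics/s3_2.png

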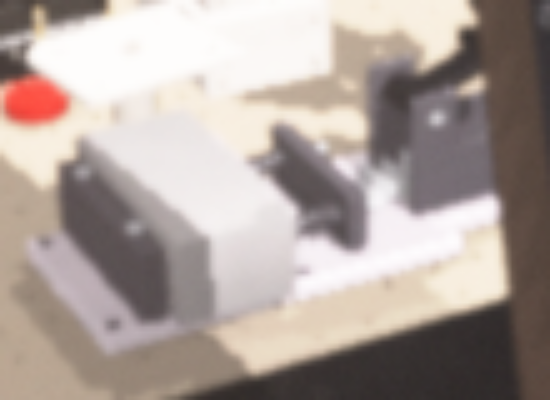

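The module is at the stop or very near it. Geometry says three strokes only just reach it, so I'll do a fourth for a firm clamp.

```bash
python3 -m jog '[[0,0,0.06,0,0,0,1],[0,0,0.12,0,0,0,1],[0,0,0.17,0,0,0,1],[0,0,0.19,0,0,0,1],[0,0,0.19,0,0,0,1],[0,0,0.19,0,0,0,1]]' | sed -n '1,2p;4p'; python3 -m jog '[[0,0,-0.1,0,0,0,1],[0,0,-0.19,0,0,0,1],[0,0,-0.25,0,0,0,1],[0,0,-0.25,0,0,0,1]]'| sed -n '1,2p;4p'; python3 look.py pics/s4.png
python3 - <<'E'
from h import *
from workcell import bot
c=bot.capture("scene");P=cloud(c,260,390,190,270).reshape(-1,3)
a=np.deg2rad(89);x=np.array([np.cos(a),np.sin(a)]);
d=(P[:,:2]-[.478,-.0395])@x; l=(P[:,:2]-[.478,-.0395])@np.array([-x[1],x[0]])
for n,lo,hi,b in(("mod top",.05,.062,(.04,.16)),("jaw/stop tops",.040,.0495,(0,.19))):
    m=(P[:,2]>lo)&(P[:,2]<hi)&(d>b[0])&(d<b[1])&(abs(l)<.07)
    print(n,np.histogram(d[m],bins=np.arange(b[0],b[1]+.001,.005))[0].tolist())
    if n[0]=="m":print(cv2.minAreaRect(np.float32(P[m][:,:2]*1000)),cv2.minAreaRect(np.float32(np.c_[d,l][m]*1000)))
E
```

```text
time_s: 7.98
ee_pos: [0.478, -0.0869, 0.0695]
contact_force: [-11.0, 7.1, 37.9]
time_s: 8.48
ee_pos: [0.4774, -0.0872, 0.1298]
contact_force: [-0.3, 0.7, 0.1]
mod top [0, 0, 0, 0, 0, 0, 0, 0, 0, 0, 23, 49, 54, 60, 51, 58, 56, 55, 60, 60, 59, 59, 51, 5]
((478.8772277832031, 86.42991638183594), (68.25935363769531, 123.7240982055664), 89.46651458740234) ((125.92604064941406, 1.32073974609375), (68.2593765258789, 123.72409057617188), 0.4665032625198364)
jaw/stop tops [12, 15, 7, 0, 0, 0, 0, 0, 0, 0, 0, 17, 38, 45, 0, 0, 0, 10, 4, 5, 10, 8, 8, 6, 8, 6, 7, 6, 6, 10, 48, 42, 61, 41, 0, 0, 0, 0]
```

View pics/s4.png

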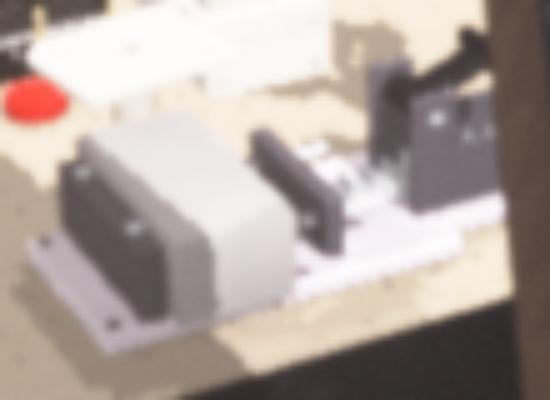

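The fourth stroke advanced the jaw and left the module where it was, so it's seated and clamped. Next is the release lever.

```bash
python3 -m jog '[[0,-0.22,0,0,0,0,1],[0.004,-0.43,0,0,0,0,1],[0.004,-0.43,0.08,0,0,0,1],[0.004,-0.43,0.16,0,0,0,1],[0.004,-0.43,0.18,0,0,0,1],[0.004,-0.43,0.18,0,0,0,1]]'; python3 -m jog '[[0,0,0.04,0,0,0,1],[0,0,0.07,0,0,0,1],[0,0,0.08,0,0,0,1],[0,0,0.08,0,0,0,1]]'
```

```text
time_s: 9.32
ee_pos: [0.476, -0.1946, 0.0842]
tcp_rot: [-3.142, -0.002, -3.14]
contact_force: [0.3, 0.2, -0.7]
finger_gap: 0.0
grasp_force: 0.0
time_s: 9.82
ee_pos: [0.4773, -0.1949, 0.0653]
tcp_rot: [-3.141, 0.002, -3.14]
contact_force: [2.7, -4.4, 3.3]
finger_gap: -0.0001
grasp_force: 2.3
```

```bash
python3 -m jog '[[0,0,0.012,0,0,0,1],[0,0,0.018,0,0,0,1],[0,0,0.018,0,0,0,1],[0,0,0.018,0,0,0,1],[0,0,0.018,0,0,0,1],[0,0,0.018,0,0,0,1],[0,0,0.018,0,0,0,1],[0,0,0.018,0,0,0,1],[0,0,0.018,0,0,0,1],[0,0,0.018,0,0,0,1],[0,0,0.018,0,0,0,1],[0,0,0.018,0,0,0,1]]'; python3 -m jog '[[0,0,0,0,0,0,1],[0,0,0,0,0,0,1],[0,0,0,0,0,0,1],[0,0,0,0,0,0,1],[0,0,0,0,0,0,1],[0,0,0,0,0,0,1],[0,0,0,0,0,0,1],[0,0,0,0,0,0,1],[0,0,0,0,0,0,1],[0,0,0,0,0,0,1]]'; python3 look.py pics/s5.png
```

```text
time_s: 11.32
ee_pos: [0.4778, -0.195, 0.0634]
tcp_rot: [-3.141, 0.004, -3.139]
contact_force: [-5.1, 0.7, 32.2]
finger_gap: 0.0003
grasp_force: 15.1
time_s: 12.58
ee_pos: [0.4778, -0.195, 0.0634]
tcp_rot: [-3.141, 0.004, -3.139]
contact_force: [-5.8, 1.2, 32.6]
finger_gap: -0.0
grasp_force: 15.1
```

View pics/s5.png

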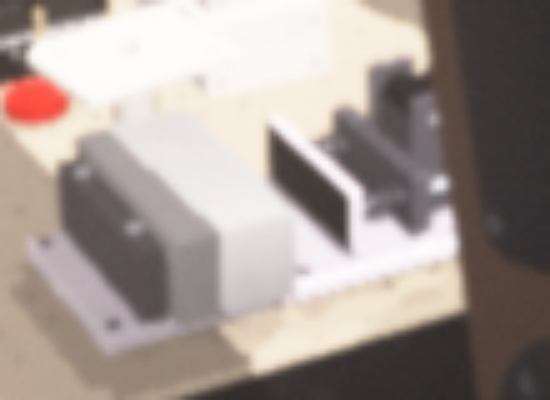

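The jaw is back at its starting pixel position (about (353, 236)) and the module is still against the stop. I'll hold a little longer, then lift clear and back away.

```bash
python3 -m jog '[[0,0,0,0,0,0,1],[0,0,0,0,0,0,1],[0,0,0,0,0,0,1],[0,0,0,0,0,0,1],[0,0,-0.06,0,0,0,1],[0,0,-0.2,0,0,0,1],[0,0,-0.4,0,0,0,1],[0,0,-0.4,0,0,0,1]]' ; python3 -m jog '[[0,-0.3,0,0,0,0,1],[0,-0.6,0,0,0,0,1],[0,-0.9,0,0,0,0,1],[0,-1,0,0,0,0,1],[0,-1,0,0,0,0,1],[0,-1,0,0,0,0,1]]'; python3 - <<'E'
from h import *
from workcell import bot
c=bot.capture("top")
for n,a,lo,hi in(("jaw",(335,365,185,238),.034,.05),("pad",(320,342,185,238),.034,.05),("stop",(275,289,183,236),.038,.06),("mod",(280,326,175,240),.051,.065)):
    u0,u1,v0,v1=a;P=cloud(c,*a).reshape(-1,3);q=P[(P[:,2]>lo)&(P[:,2]<hi)]
    print(n,q.mean(0).round(4),cv2.minAreaRect(np.float32(q[:,:2]*1000)))
E
```

```text
time_s: 13.62
ee_pos: [0.4778, -0.1945, 0.1637]
tcp_rot: [3.142, 0.006, -3.14]
contact_force: [0.4, 0.1, -1.5]
finger_gap: 0.0001
grasp_force: 0.0
time_s: 14.38
ee_pos: [0.4755, -0.4441, 0.1586]
tcp_rot: [3.139, -0.002, 3.141]
contact_force: [0.3, -0.3, -0.5]
finger_gap: -0.0001
grasp_force: 0.0
jaw [ 0.4775 -0.0248  0.0421] ((479.1561584472656, -32.32939910888672), (83.56271362304688, 59.47227478027344), 4.961526870727539)
pad [0.4789 0.0144 0.0441] ((479.04949951171875, 5.7884721755981445), (86.13475036621094, 25.76521873474121), 0.39140868186950684)
stop [0.4779 0.1207 0.0473] ((476.8429260253906, 121.2249984741211), (106.83316040039062, 12.327394485473633), 1.320518136024475)
mod [0.4797 0.0835 0.054 ] ((480.3283996582031, 86.84915161132812), (67.10667419433594, 121.87794494628906), 89.9392318725586)
```

```bash
python3 -c "
from workcell import bot
print(bot.hand_in())"
```

```text
the job is handed in; nothing more can be done
None
```

The job is handed in at about 14.5 s: four full strokes clamped the module, the release let the jaw slide fully home, and the last top view showed the module square against the stop with the arm clear; the hand-in gave no verdict.

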